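Open the drop-front button box

TASK

Open up the drop-front cedar box so that the tuner buttons inside can be reached: lift its loose lid off by the brass bar and set it down gently, bar upward, in the middle of the square cork mat. Then fold the box's front flap all the way down, flat, and leave everything like that, without disturbing the other things on the shelf.

Things in the scene. Friction and masses are not known exactly. Their poses are not given: they have to be found in the camera images.
- box: Drop-front cedar box, fixed. 150 (x) x 170 (y) x 90 mm high, walls 10 mm, inner floor 12 mm up. Origin: centre of its underside; front (-x) faces roughly the robot. A rack of six amber tuner buttons (tops 59 mm above the shelf) fills its inside from x = +13 mm back; from there to the flap (78 mm) it is empty. The shut cedar box with a hook latch at the back is a bystander, not this one.
- lid: Loose cedar lid on the box, 168 (x) x 188 (y) mm, 0.2 to 0.45 kg. Its skirt reaches 12 mm down outside the box walls with 3 mm play and keeps the flap shut. Origin: centre, level with the skirt's lower edge (78 mm above the shelf on the box; it rests on this edge elsewhere); panel top 20 mm above the origin. Axes as the box's at the start; z out of its top.
- lid_handle (a point): Centre of the brass bar handle on the lid, 51 mm above the lid's origin. The bar is 100 mm long along the lid's y, 16 mm wide (x), 14 mm high (z), on two thin posts 38 mm either side of the centre; free gap of 24 mm under it. Axes as the lid's.
- mat: Square cork mat, 220 x 220 x 5 mm, fixed, empty. Origin: centre of its underside, on the shelf; sides along its x and y.
- flap (a joint): Front flap of the box, hinged along its bottom edge: 0 rad upright (shut), 1.571 rad folded fully down, lying flat out from the box's front. 10 mm thick, 168 mm wide, 82 mm from hinge to free edge, no handle: draw it outward from its inner side. Stiff hinge: 0.15 N m (2 to 3 N near the edge); it stays where it is left.
- flap_edge (a point): Middle of the flap's free (upper when shut) edge, half way through its thickness; 88 mm above the shelf when shut. Moves with the flap.
- flap_hinge (a point): Middle of the flap's hinge line, on the box's front outer face, 6 mm above the shelf, fixed to the box; axes as the box's (the flap turns about y, its free edge moving to -x and down). The shut flap fills x from 0 to +10 mm in this frame; folded down it fills z from 0 to 10 mm, x from 0 to -82 mm.
- winder: Nickel peg winder, 110 x 45 x 26 mm, loose bystander. Origin under it.
- machine_head: Chrome machine-head plate with three posts, 125 x 35 x 19 mm, loose bystander. Origin under its centre.
- mallet: Dark wood mallet lying down, head 60 mm dia. x 95 mm, 225 mm long over all, loose bystander. Origin under the head.
- tin: Round closed metal tin, 84 mm dia., 70 mm high, loose bystander. Origin under its centre.
- jar: Closed jar, 72 mm dia., 110 mm high, loose bystander. Origin under its centre.
- neck_block: Pale wooden block, 160 x 55 x 45 mm, loose bystander. Origin under its centre.

How it is judged:
By the outcome, as a careful person would: the job done as asked, in the order asked, and still so for the second after the job is handed in, with the robot touching nothing.
It also fails if it takes over 56 s, if anything falls off the work surface, if the arm or the gripper's body presses on something with over 40 N, if the wrist force passes 120 N, or if a joint passes its speed limit or range.

ROBOT

A 6-joint arm with a two-finger parallel gripper is mounted at the origin on the work surface. World frame = base frame: x ahead of the robot, y to its left, z up, the work surface at z = 0. Lengths are in m, angles in rad, forces in N, time in s.
With the tool pointing down it reaches from about 0.275 to 0.75 m from the base axis. Payload 10.2 kg.
Tool frame: the origin (TCP) lies midway between the tips of the shut fingers; the grasp point (between the pads) lies 19 mm behind it (env.hold_point_z is the distance from the TCP to the grasp point, in m); z points along the fingers, y is the line along which they close (so a half turn about z gives the same grasp; the last joint's range is limited). The gripper opens to 85 mm and grips with 20 to 120 N. Pads are 22 mm wide; open, the fingers measure 114 mm over their backs; the gripper's body (76 mm by 85 mm) begins 54 mm behind the grasp point. The pads swing forward as they close: fully open they stand 13 mm farther back than shut.
Start: joints at [1.024, 0.313, 1.498, -0, 1.331, -0.223], TCP at [0.167, 0.498, 0.231] pointing down, gripper open.
Joint ranges: [-2.94, 2.94], [-0.97, 2.17], [0.19, 2.56], [-1.23, 4.37], [0.02, 3.11], [-2.88, 2.88]. Speed limits (rad/s): [2.39, 2.39, 3.01, 3.14, 3.14, 3.14].

INTERFACE

Orientations are given as a unit quaternion [x, y, z, w].
In Python, from station import env, viewer gives the robot as it stands.
- The arm moves only by the tool jog_arm, never from a script. Its argument "rows" is a list of rows, each a list of 6 numbers: the shift along the tool's x, y, z each as a share of 0.025 m, from -1 to 1, then the turn, a rotation vector about the tool's x, y, z each as a share of 0.1 rad, from -1 to 1. A call has 1 to 5 rows; each row shifts and turns the commanded pose from where the row before left it, along the tool's axes as they then stand; what a row does not reach is not made up. A row lasts 1/12 s, in which the tool goes at most 41.7 mm and 7.16 degrees, less where a joint would pass 70% of its speed; a pose out of reach is approached as far as the arm can. A call with a number of a shift or a turn outside -1 to 1 is refused whole. A call with a gripper value outside its range is refused whole. "grip" is the finger opening in mm, from 0 to 85.4, set as the call begins (left out, the last holds). The fingers move at their own pace and stop on an object; "squeeze" is the grip in N (left out, the last holds). Time passes only in rows, so rows that do not move let the fingers close. It gives the time, the measured TCP pose, the force, the opening and the grip force at its end, in the units of the state.
- env.sense(): the state, without advancing time (a new reading comes with each control period).
- viewer.grab_frame(name): name is "scene" or "top" or "wrist"; returns the picture (384x512x3 uint8, red, green, blue); there is no depth.
- viewer.camera_info(name): a dict with "fx", "fy", "cx", "cy" (pixels), "world_to_cam" (4x4, takes a point from world to camera coordinates). Camera axes: x right, y down, z forward; pixel columns grow to the right and rows downward; lengths in m; the calibration is good to about 2 mm. A picture is of the moment at which its call begins: read the wrist's pose just before it. camera_info takes no time and is no camera call; for the wrist camera it gives the pose at the moment of the call.
- env.finish_job(): hands the job in; it is judged then, once.
The state is a dict: "t": time; "joint_pos": joint angles; "qvel": joint speeds; "effort": joint torques, N m; "ee_pos": TCP position; "ee_rot": TCP orientation; "ft_force": force on the tool from outside, world axes, zero at the start; "wrist_torque": the same for the moment, N m; "grip_width": opening from 0.0 (shut) to 1.0 (fully open); "gripper_force": force on a finger pad.
Only numpy, scipy, OpenCV 4.12 (cv2) and the standard library are available. Lean on these libraries where they do the work, as an engineer would, in place of code of your own. Each camera call takes 0.05 s, during which the arm holds its last target. There are 200 camera calls.

## Working session

There is one attempt and no reset: what is moved stays moved. The work goes in short steps, Python scripts to look and compute and a tool call to move; the robot and the scene stay as the last step left them, time stands still between calls to the robot, and variables do not carry over. Pictures are saved under pics/ and viewed, at most 10 in all, crops included, and the job is handed in when it is done.

Besides the shell and the picture viewer there is one more tool, called after ">>>" as name([rows], argument=value, ...), one row to a line, values as JSON. jog_arm: Moves the arm, as the interface text tells. Its arguments: {"type":"object","properties":{"rows":{"type":"array","items":{"type":"array","items":{"type":"number"}}},"grip":{"type":"number"},"squeeze":{"type":"number"}},"required":["rows"]}

```bash
mkdir -p pics; ls; python3 - <<'E'
from station import env, viewer
import cv2,numpy as np
s=env.sense();print(s['t'],s['ee_pos'],s['ee_rot'],env.hold_point_z)
a=viewer.grab_frame('scene');b=viewer.grab_frame('top')
cv2.imwrite('pics/s0.png',a[...,::-1]);cv2.imwrite('pics/t0.png',b[...,::-1])
for n in('scene','top','wrist'):
  print(n,{k:np.round(v,3).tolist() for k,v in viewer.camera_info(n).items()})
E
```

```text
pics
0.0 [0.16692126 0.49750177 0.23071643] [ 1.61194823e-01  9.86922394e-01 -6.01278634e-04 -2.37343865e-04] 0.0187
scene {'fx': 389.943, 'fy': 389.943, 'cx': 256.908, 'cy': 194.942, 'world_to_cam': [[-0.678, 0.735, 0.018, 0.414], [0.424, 0.411, -0.807, -0.181], [-0.601, -0.539, -0.59, 1.601], [0.0, 0.0, 0.0, 1.0]]}
top {'fx': 486.31, 'fy': 486.31, 'cx': 250.626, 'cy': 186.562, 'world_to_cam': [[-0.013, -1.0, 0.018, -0.015], [-0.993, 0.01, -0.12, 0.623], [0.12, -0.02, -0.993, 1.482], [0.0, 0.0, 0.0, 1.0]]}
wrist {'fx': 296.827, 'fy': 296.827, 'cx': 252.424, 'cy': 189.258, 'world_to_cam': [[0.319, 0.948, 0.0, -0.524], [0.905, -0.305, 0.298, -0.038], [0.282, -0.095, -0.955, 0.379], [0.0, 0.0, 0.0, 1.0]]}
```

View pics/s0.png

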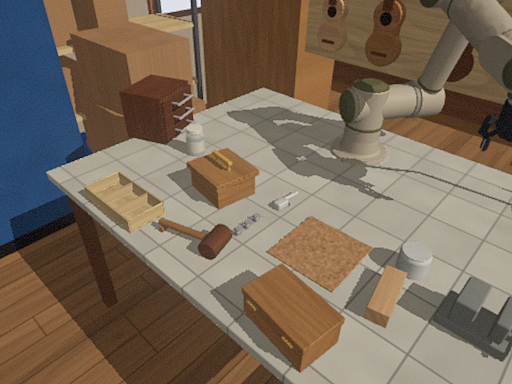

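View pics/t0.png

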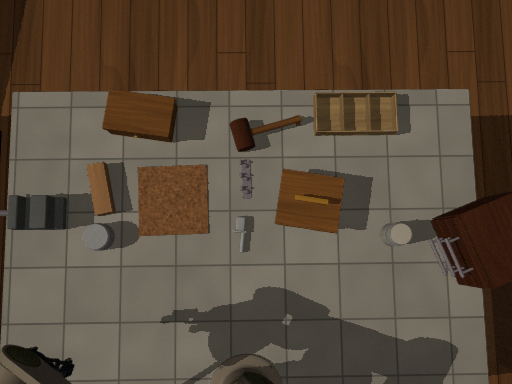

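The lid, with its bar, is in the top view at about (310,200), bar about (312,199). The mat is at about (173,200). In the scene view the lid is at about (223,170) and the mat at about (320,250). I'll enlarge these next.

```bash
python3 - <<'E'
import cv2,numpy as np
t=cv2.imread('pics/t0.png');s=cv2.imread('pics/s0.png')
c=lambda im,x,y:cv2.resize(im[y:y+75,x:x+100],(400,300),interpolation=cv2.INTER_CUBIC)
def g(im,x,y):
  o=c(im,x,y)
  for i in range(0,100,20):
    cv2.putText(o,str(x+i),(i*4,8),0,.3,(0,255,255));cv2.line(o,(i*4,0),(i*4,299),(255,255,0) ,1) if 0 else cv2.circle(o,(i*4,12),2,(255,255,0),-1)
  for j in range(0,75,15): cv2.putText(o,str(y+j),(0,j*4+4),0,.3,(0,255,255))
  return o
m=np.vstack([np.hstack([g(t,262,165),g(t,125,162)]),np.hstack([g(s,175,140),g(s,268,215)])])
cv2.imwrite('pics/m0.png',m)
E
```

```text
(no output)
```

View pics/m0.png

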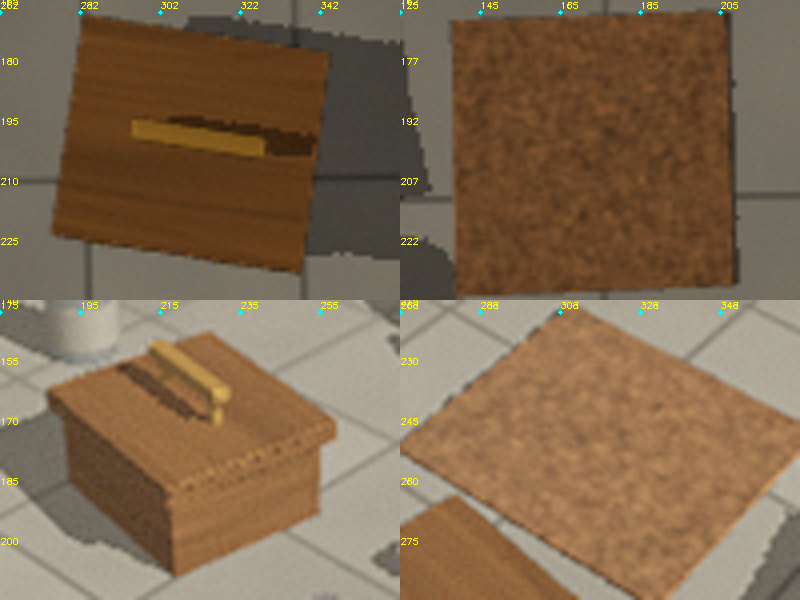

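In the top view the lid panel corners are (282.5,169), (344.5,178), (337.5,233) and (275,223.5), and the bar runs from (295,197) to (328,202). The mat corners there are (138,167.5), (207,165), (208.5,233) and (139,236). In the scene view the bar centre is about (222,156.5), the lid corners are (187,163), (227.5,148), (259,171) and (218,187.5), and the mat corners are (311,217), (268,252) and (371,247).

```bash
cat > h.py <<'E'
import numpy as np,cv2
from station import env,viewer
def P(i):
  K=np.array([[i['fx'],0,i['cx']],[0,i['fy'],i['cy']],[0,0,1]]);return K@np.array(i['world_to_cam'])[:3]
def tri(Ps,uv):
  A=np.vstack([r for p,(u,v) in zip(Ps,uv) for r in(u*p[2]-p[0],v*p[2]-p[1])])
  x=np.linalg.svd(A)[2][-1];return x[:3]/x[3]
def atz(p,uv,z):
  u,v=uv;A=np.array([u*p[2]-p[0],v*p[2]-p[1]]);return np.r_[np.linalg.solve(A[:,:2],-A[:,2]*z-A[:,3]),z]
def proj(p,X):
  q=p@np.r_[X,1];return q[:2]/q[2]
E
python3 - <<'E'
from h import *
np.set_printoptions(precision=4,suppress=True)
T=P(viewer.camera_info('top'));S=P(viewer.camera_info('scene'))
# scene pairs: far-right(-y,+x)... scene left corner = (x+,y-)
top=dict(pm=(344.5,178.3),mm=(337.5,233),mp=(275.3,223.5),pp=(282.5,168.8))
sc=dict(pm=(187,163.3),mm=(227.5,148.3),mp=(259,171),pp=(218,187.5))
L={k:tri([T,S],[top[k],sc[k]]) for k in top}
print('lid tri',L,'mean',np.mean(list(L.values()),0))
Z={k:atz(T,top[k],.098) for k in top};c=np.mean(list(Z.values()),0);print('lid at .098',c)
print('yaw x',[np.arctan2(*(Z[a]-Z[b])[[1,0]]) for a,b in(('pm','mm'),('pp','mp'))],'yaw y',[np.arctan2(*(Z[a]-Z[b])[[1,0]])-np.pi/2 for a,b in(('pp','pm'),('mp','mm'))],[np.linalg.norm(Z[a]-Z[b]) for a,b in(('pm','mm'),('pp','mp'),('pp','pm'),('mp','mm'))])
print('bar tri',tri([T,S],[(311.6,199.5),(222,156.5)]))
a,b=atz(T,(295,197),.136),atz(T,(328.3,202),.136);print('bar ends',a,b,(a+b)/2,np.linalg.norm(a-b),np.arctan2(*(a-b)[[1,0]])-np.pi/2)
M=dict(pp=(138,167.5),pm=(207,165),mm=(208.5,233),mp=(139.3,235.8))
Z={k:atz(T,M[k],.005) for k in M};print('mat',Z,np.mean(list(Z.values()),0))
print('mat yaw',[np.arctan2(*(Z[a]-Z[b])[[1,0]]) for a,b in(('pm','mm'),('pp','mp'))])
for k,uv in dict(mm=(311,216.5),pm=(268,251.8),mp=(370.5,247.5)).items(): print(k,tri([T,S],[M[k],uv]))
E
```

```text
lid tri {'pm': array([ 0.6378, -0.3046,  0.0908]), 'mm': array([ 0.4731, -0.2771,  0.0936]), 'mp': array([ 0.5042, -0.0925,  0.0928]), 'pp': array([ 0.6679, -0.1165,  0.0972])} mean [ 0.5707 -0.1977  0.0936]
lid at .098 [ 0.5713 -0.198   0.098 ]
yaw x [np.float64(-0.16195378919104383), np.float64(-0.14983594194168018)] yaw y [np.float64(-0.1635388209735673), np.float64(-0.16305371961340942)] [np.float64(0.1661963721262568), np.float64(0.16630259763383767), np.float64(0.18923658491128317), np.float64(0.18722128029836244)]
bar tri [ 0.5712 -0.1974  0.1334]
bar ends [ 0.5792 -0.1491  0.136 ] [ 0.5635 -0.2461  0.136 ] [ 0.5714 -0.1976  0.136 ] 0.09828572801649353 -0.16051081592959493
mat {'pp': array([0.6921, 0.3365, 0.005 ]), 'pm': array([0.6981, 0.1164, 0.005 ]), 'mm': array([0.4811, 0.1121, 0.005 ]), 'mp': array([0.4749, 0.3291, 0.005 ])} [0.5866 0.2235 0.005 ]
mat yaw [np.float64(0.019901114510224957), np.float64(0.033806019245666355)]
mm [0.4805 0.1133 0.0011]
pm [0.6973 0.1184 0.0018]
mp [0.4756 0.3283 0.0036]
```

>>> jog_arm([
  [-0.75,-0.6,0,0,0,1],
  [-0.8,-0.55,0,0,0,1],
  [-0.85,-0.45,0,0,0,1],
  [-0.9,-0.35,0,0,0,1],
  [-0.95,-0.25,0,0,0,1],
])

```text
t: 0.52
ee_pos: [0.2325, 0.3947, 0.231]
ee_rot: [0.402, 0.915, -0.0, -0.0]
ft_force: [0.9, 0.1, 1.1]
grip_width: 0.997
gripper_force: 0.0
```

>>> jog_arm([
  [-0.95,-0.15,0,0,0,1],
  [-1,-0.05,0,0,0,1],
  [-1,0.05,0,0,0,1],
  [-0.95,0.15,0,0,0,1],
  [-0.95,0.25,0,0,0,1],
])

```text
t: 0.93
ee_pos: [0.3017, 0.2933, 0.2311]
ee_rot: [0.617, 0.787, -0.0, -0.0]
ft_force: [0.4, 0.4, 0.2]
grip_width: 0.999
gripper_force: 0.0
```

>>> jog_arm([
  [-0.9,0.35,0,0,0,1],
  [-0.9,0.4,0,0,0,1],
  [-0.85,0.5,0,0,0,1],
  [-0.8,0.6,0,0,0,1],
  [-0.75,0.65,0,0,0,0.1],
])

```text
t: 1.35
ee_pos: [0.3695, 0.1904, 0.2311]
ee_rot: [0.764, 0.645, -0.0, -0.0]
ft_force: [0.9, 0.2, -0.0]
grip_width: 1.0
gripper_force: 0.0
```

```bash
cat >> h.py <<'E'
from scipy.spatial.transform import Rotation as Ro
def to(p,yaw_y=None,pitch=None):
  """shift to world p in tool rows (25 mm), and turn needed for tool y to point along yaw_y"""
  s=env.sense();R=Ro.from_quat(s['ee_rot']);M=R.as_matrix()
  d=R.inv().apply(np.array(p)-s['ee_pos'])/.025
  t=None
  if yaw_y is not None:
    y=np.array([np.cos(yaw_y),np.sin(yaw_y),0]);z=np.array([0,0,-1.]);x=np.cross(y,z)
    t=(R.inv()*Ro.from_matrix(np.c_[x,y,z])).as_rotvec()/.1
  print('t',round(s['t'],2),'tcp',np.round(s['ee_pos'],4),'shift',np.round(d,3),'turn',None if t is None else np.round(t,3),'F',np.round(s['ft_force'],1),'w',round(s['grip_width'],3),'gf',np.round(s['gripper_force'],1),'q',np.round(s['joint_pos'],2))
E
python3 -c "
from h import *
to([.5714,-.198,.24],-.161)"
```

```text
t 1.35 tcp [0.3695 0.1904 0.2311] shift [-13.963  10.562  -0.356] turn [-0.003  0.001 -0.073] F [ 0.9  0.2 -0. ] w 1.0 gf 0.0 q [0.19 0.07 1.8  0.   1.28 0.36]
```

>>> jog_arm([
  [-0.93,0.7,0,0,0,0],
  [-0.93,0.7,0,0,0,0],
  [-0.93,0.7,0,0,0,0],
  [-0.93,0.7,0,0,0,0],
  [-0.93,0.7,0,0,0,0],
])

```text
t: 1.77
ee_pos: [0.4369, 0.0612, 0.2311]
ee_rot: [0.762, 0.647, -0.0, -0.0]
ft_force: [0.2, 0.4, -0.6]
grip_width: 1.002
gripper_force: 0.0
```

>>> jog_arm([
  [-0.93,0.7,0,0,0,0],
  [-0.93,0.7,0,0,0,0],
  [-0.93,0.7,0,0,0,0],
  [-0.93,0.7,0,0,0,0],
  [-0.93,0.7,0,0,0,0],
])

```text
t: 2.18
ee_pos: [0.5044, -0.0677, 0.231]
ee_rot: [0.762, 0.647, -0.0, -0.0]
ft_force: [0.7, 0.6, -0.5]
grip_width: 0.997
gripper_force: 0.0
```

>>> jog_arm([
  [-0.93,0.7,0,0,0,0],
  [-0.93,0.7,0,0,0,0],
  [-0.93,0.7,0,0,0,0],
  [-0.93,0.7,0,0,0,0],
  [0,0,0,0,0,0],
])

```text
t: 2.6
ee_pos: [0.559, -0.1735, 0.23]
ee_rot: [0.763, 0.646, -0.0, -0.0]
ft_force: [-0.0, -0.8, -0.1]
grip_width: 1.004
gripper_force: 0.0
```

```bash
python3 - <<'E'
from h import *
to([.5714,-.198,.112],-.161)
W=P(viewer.camera_info('wrist'));w=viewer.grab_frame('wrist')[...,::-1].copy()
cv2.imwrite('pics/w1r.png',w)
y=-.161;R=lambda a,b,z:np.array([.5714+a*np.cos(y)-b*np.sin(y),-.198+a*np.sin(y)+b*np.cos(y),z])
for a in(-.008,.008):
  for b in(-.05,.05):
    q=proj(W,R(a,b,.136));print(a,b,q.round(1));cv2.circle(w,tuple(int(v) for v in q),2,(0,255,0),-1)
cv2.imwrite('pics/w1.png',w)
E
```

```text
t 2.6 tcp [ 0.559  -0.1735  0.23  ] shift [-0.883  0.656  4.721] turn [-0.007  0.006 -0.053] F [-0.  -0.8 -0.1] w 1.004 gf 0.0 q [-0.5   0.45  1.31 -0.    1.39 -0.33]
-0.008 -0.05 [262. 267.]
-0.008 0.05 [262.4 158.8]
0.008 -0.05 [279.5 266.9]
0.008 0.05 [282.1 158.7]
```

View pics/w1.png

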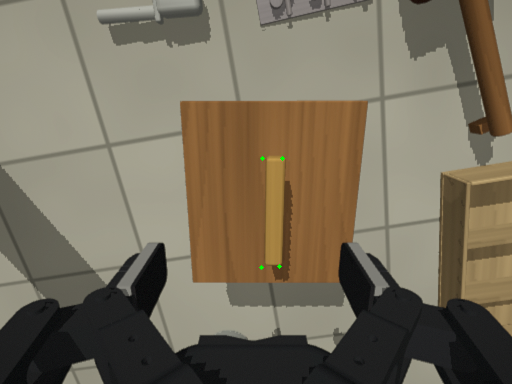

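The bar's top runs from (275,158) to (274,265), about 3 px (roughly 2.5 mm) further along +x than predicted. The yaw matches. I'll descend with that correction.

>>> jog_arm([
  [-0.44,0.38,0.5,0,0,-0.05],
  [-0.44,0.38,0.7,0,0,0],
  [0,0,0.8,0,0,0],
  [0,0,0.8,0,0,0],
  [0,0,0.7,0,0,0],
])

```text
t: 3.07
ee_pos: [0.5727, -0.1932, 0.1424]
ee_rot: [0.761, 0.649, -0.0, -0.001]
ft_force: [1.2, -1.3, -0.2]
grip_width: 0.999
gripper_force: 0.0
```

>>> jog_arm([
  [0,0,0.6,0,0,0],
  [0,0,0.4,0,0,0],
  [0,0,0.2,0,0,0],
  [0,0,0,0,0,0],
])

```text
t: 3.4
ee_pos: [0.5729, -0.1936, 0.1131]
ee_rot: [0.761, 0.649, -0.0, -0.001]
ft_force: [0.2, 0.3, -0.2]
grip_width: 1.002
gripper_force: 0.0
```

```bash
python3 - <<'E'
from h import *
to([.574,-.198,.112],-.161)
W=P(viewer.camera_info('wrist'));w=viewer.grab_frame('wrist')[...,::-1].copy()
cv2.imwrite('pics/w2.png',w)
E
```

```text
t 3.4 tcp [ 0.5729 -0.1936  0.1131] shift [-0.167  0.07   0.044] turn [-0.014 -0.006  0.034] F [ 0.2  0.3 -0.2] w 1.002 gf 0.0 q [-0.52  0.6   1.39  0.    1.16 -0.36]
```

View pics/w2.png

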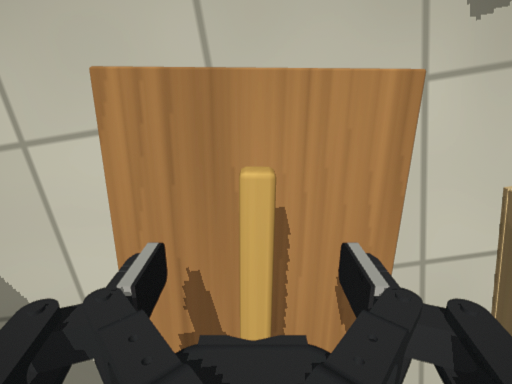

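The bar (column 258) lies between the pads (165 and 340), about 2 mm toward +tool-y. I'll trim that and close.

>>> jog_arm([
  [-0.16,0.08,0.04,0,0,0],
  [0,0,0,0,0,0],
  [0,0,0,0,0,0],
  [0,0,0,0,0,0],
  [0,0,0,0,0,0],
], grip=8, squeeze=60)

```text
t: 3.87
ee_pos: [0.5747, -0.1985, 0.1131]
ee_rot: [0.761, 0.649, 0.0, 0.0]
ft_force: [-0.4, -0.2, -0.8]
grip_width: 0.295
gripper_force: 0.0
```

>>> jog_arm([
  [0,0,0,0,0,0],
  [0,0,0,0,0,0],
  [0,0,0,0,0,0],
  [0,0,0,0,0,0],
  [0,0,0,0,0,0],
])

```text
t: 4.28
ee_pos: [0.5748, -0.1985, 0.1132]
ee_rot: [0.761, 0.649, 0.0, 0.0]
ft_force: [-1.0, 0.2, 4.9]
grip_width: 0.174
gripper_force: 59.9
```

>>> jog_arm([
  [0,0,0,0,0,0],
  [0,0,0,0,0,0],
  [0,0,-0.1,0,0,0],
  [0,0,-0.1,0,0,0],
  [0,0,0,0,0,0],
])

```text
t: 4.7
ee_pos: [0.5745, -0.1985, 0.1177]
ee_rot: [0.761, 0.649, -0.0, -0.0]
ft_force: [-0.1, 0.4, -1.9]
grip_width: 0.175
gripper_force: 59.0
```

>>> jog_arm([
  [0,0,-0.3,0,0,0],
  [0,0,-0.6,0,0,0],
  [0,0,-0.7,0,0,0],
  [0.1,0,-0.7,0,0,0],
  [0.3,0,-0.4,0,0,-0.1],
])

```text
t: 5.12
ee_pos: [0.5765, -0.1893, 0.1875]
ee_rot: [0.758, 0.653, 0.0, 0.001]
ft_force: [-0.0, -0.1, -1.9]
grip_width: 0.174
gripper_force: 59.1
```

>>> jog_arm([
  [0.5,-0.06,0,0,0,-0.1],
  [0.7,-0.08,0,0,0,-0.1],
  [0.9,-0.1,0,0,0,-0.1],
  [0.9,-0.1,0,0,0,-0.1],
  [0.9,-0.09,0,0,0,-0.1],
])

```text
t: 5.53
ee_pos: [0.5771, -0.0883, 0.1842]
ee_rot: [0.74, 0.672, -0.0, -0.001]
ft_force: [0.2, -0.6, -2.8]
grip_width: 0.177
gripper_force: 59.1
```

>>> jog_arm([
  [0.9,-0.08,0,0,0,-0.1],
  [0.9,-0.07,0,0,0,-0.1],
  [0.9,-0.06,0,0,0,-0.1],
  [0.9,-0.05,0,0,0,-0.1],
  [0.9,-0.04,0,0,0,-0.1],
])

```text
t: 5.95
ee_pos: [0.5782, 0.0245, 0.1842]
ee_rot: [0.723, 0.691, -0.001, -0.001]
ft_force: [0.2, -0.0, -2.7]
grip_width: 0.171
gripper_force: 59.1
```

>>> jog_arm([
  [0.9,-0.03,0,0,0,-0.1],
  [0.9,-0.02,0,0,0,-0.1],
  [0.9,-0.01,0,0,0,-0.1],
  [0.9,0,0,0,0,-0.1],
  [0.9,0.01,0,0,0,-0.1],
])

```text
t: 6.37
ee_pos: [0.5799, 0.1369, 0.1841]
ee_rot: [0.706, 0.708, -0.001, -0.001]
ft_force: [0.3, 0.4, -1.1]
grip_width: 0.173
gripper_force: 59.1
```

```bash
python3 -c "
from h import *
to([.5866,.2235,.15],.027)"
```

```text
t 6.37 tcp [0.5799 0.1369 0.1841] shift [3.464 0.286 1.365] turn [-0.021 -0.002 -0.232] F [ 0.3  0.4 -1.1] w 0.173 gf 59.1 q [0.04 0.51 1.34 0.   1.3  0.03]
```

>>> jog_arm([
  [0.9,0.07,0,0,0,-0.1],
  [0.9,0.07,0,0,0,-0.1],
  [0.7,0.07,0,0,0,0],
  [0.5,0.07,0,0,0,0],
  [0.2,0,0,0,0,0],
])

```text
t: 6.78
ee_pos: [0.5861, 0.217, 0.1843]
ee_rot: [0.698, 0.716, -0.0, -0.001]
ft_force: [0.1, -0.0, -2.5]
grip_width: 0.174
gripper_force: 59.1
```

>>> jog_arm([
  [0,0,0.3,0,0,0],
  [0,0,0.2,0,0,0],
  [0,0,0,0,0,0],
  [0,0,0,0,0,0],
])

```text
t: 7.12
ee_pos: [0.5867, 0.2139, 0.1722]
ee_rot: [0.7, 0.714, -0.001, -0.0]
ft_force: [0.5, -0.5, -2.1]
grip_width: 0.176
gripper_force: 59.0
```

```bash
python3 - <<'E'
from h import *
to([.5866,.2235,.04],.027)
W=P(viewer.camera_info('wrist'));w=viewer.grab_frame('wrist')[...,::-1].copy();t=viewer.grab_frame('top')[...,::-1];s=viewer.grab_frame('scene')[...,::-1]
c=lambda im,x,y:cv2.resize(im[y:y+96,x:x+128],(400,300),interpolation=cv2.INTER_CUBIC)
cv2.imwrite('pics/m3.png',np.vstack([np.hstack([cv2.resize(w,(400,300)),c(t,110,150)]),np.hstack([c(t,250,150),c(s,165,110)])]))
E
```

```text
t 7.12 tcp [0.5867 0.2139 0.1722] shift [0.385 0.011 5.286] turn [-0.013  0.003 -0.061] F [ 0.5 -0.5 -2.1] w 0.176 gf 59.0 q [ 0.16  0.58  1.25 -0.    1.31  0.14]
```

View pics/m3.png

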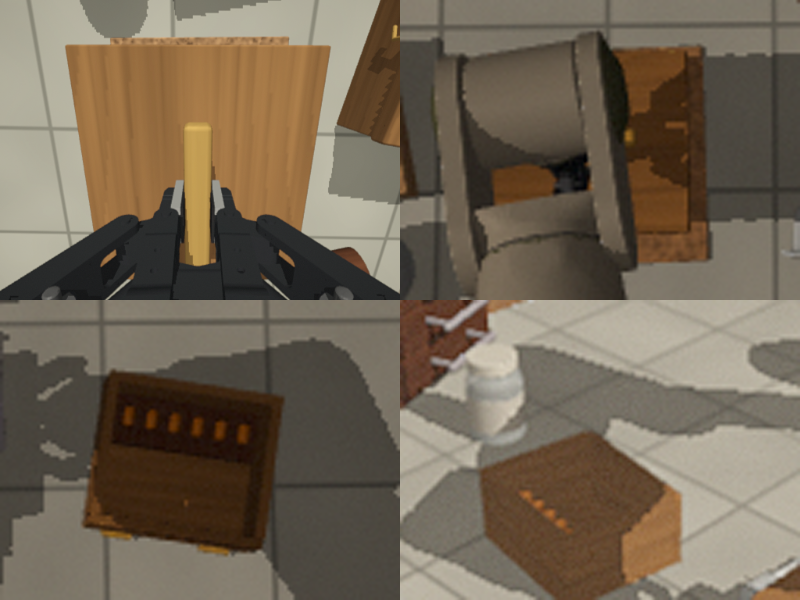

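The lid hangs level from the bar, and the bar is centred between the pads. In the lower crops the box is open, with the tuner rack at the back and the flap shut. I'll lower the lid onto the mat.

>>> jog_arm([
  [0.2,0,0.5,0,0,-0.06],
  [0.19,0.01,0.8,0,0,0],
  [0,0,0.9,0,0,0],
  [0,0,0.9,0,0,0],
  [0,0,0.7,0,0,0],
])

```text
t: 7.68
ee_pos: [0.586, 0.2247, 0.0751]
ee_rot: [0.697, 0.717, -0.001, -0.001]
ft_force: [0.4, 0.1, -3.0]
grip_width: 0.172
gripper_force: 59.0
```

>>> jog_arm([
  [0,0,0.5,0,0,0],
  [0,0,0.3,0,0,0],
  [0,0,0.15,0,0,0],
  [0,0,0.1,0,0,0],
  [0,0,0,0,0,0],
])

```text
t: 8.1
ee_pos: [0.5871, 0.2246, 0.0518]
ee_rot: [0.697, 0.717, 0.0, 0.0]
ft_force: [-1.2, 0.7, -2.2]
grip_width: 0.177
gripper_force: 59.0
```

```bash
python3 -c "
from h import *
to([.5866,.2235,.04],.027)"
```

```text
t 8.1 tcp [0.5871 0.2246 0.0518] shift [-0.045 -0.023  0.474] turn [ 0.008 -0.001  0.01 ] F [-1.2  0.7 -2.2] w 0.177 gf 59.0 q [0.18 0.72 1.36 0.   1.07 0.15]
```

>>> jog_arm([
  [-0.04,0,0.15,0,0,0],
  [0,0,0.12,0,0,0],
  [0,0,0.08,0,0,0],
  [0,0,0.04,0,0,0],
  [0,0,0,0,0,0],
])

```text
t: 8.52
ee_pos: [0.5868, 0.2236, 0.0416]
ee_rot: [0.697, 0.717, -0.0, -0.0]
ft_force: [0.6, -0.0, -2.6]
grip_width: 0.174
gripper_force: 59.1
```

>>> jog_arm([
  [0,0,0.04,0,0,0],
  [0,0,0,0,0,0],
  [0,0,0,0,0,0],
])

```text
t: 8.77
ee_pos: [0.5869, 0.2236, 0.0409]
ee_rot: [0.697, 0.717, 0.0, 0.0]
ft_force: [-0.2, 1.4, -3.1]
grip_width: 0.174
gripper_force: 59.1
```

>>> jog_arm([
  [0,0,0.04,0,0,0],
  [0,0,0,0,0,0],
  [0,0,0,0,0,0],
])

```text
t: 9.02
ee_pos: [0.5871, 0.2236, 0.0402]
ee_rot: [0.697, 0.717, 0.0, 0.0]
ft_force: [-1.7, -0.2, 2.6]
grip_width: 0.173
gripper_force: 59.5
```

>>> jog_arm([
  [0,0,0.02,0,0,0],
  [0,0,0,0,0,0],
  [0,0,0,0,0,0],
])

```text
t: 9.27
ee_pos: [0.5871, 0.2236, 0.0402]
ee_rot: [0.697, 0.717, 0.0, 0.0]
ft_force: [-3.3, -0.1, 6.6]
grip_width: 0.177
gripper_force: 60.2
```

The force reversed to +6.6 N upward, so the lid is resting on the mat. I'll release it and rise.

>>> jog_arm([
  [0,0,0,0,0,0],
  [0,0,0,0,0,0],
  [0,0,0,0,0,0],
  [0,0,0,0,0,0],
  [0,0,-0.1,0,0,0],
], grip=85)

```text
t: 9.68
ee_pos: [0.5866, 0.2235, 0.0413]
ee_rot: [0.697, 0.717, -0.0, -0.0]
ft_force: [0.0, 0.1, -0.1]
grip_width: 0.871
gripper_force: 0.0
```

>>> jog_arm([
  [0,0,-0.4,0,0,0],
  [0,0,-0.8,0,0,0],
  [0,0,-1,0,0,0],
  [0,0,-1,0,0,0],
  [0,0,-1,0,0,0],
])

```text
t: 10.1
ee_pos: [0.5869, 0.2236, 0.149]
ee_rot: [0.697, 0.717, 0.0, 0.0]
ft_force: [-0.9, 0.6, 0.4]
grip_width: 0.991
gripper_force: 0.0
```

>>> jog_arm([
  [-0.4,0,-1,0,0,0.1],
  [-0.8,0.05,-1,0,0,0.2],
  [-1,0.05,-0.5,0,0,0.2],
  [-1,0.05,0,0,0,0.2],
  [-1,0.05,0,0,0,0.2],
], grip=0)

```text
t: 10.52
ee_pos: [0.5911, 0.1176, 0.2113]
ee_rot: [0.729, 0.685, 0.001, 0.001]
ft_force: [0.4, -0.7, -0.1]
grip_width: 0.294
gripper_force: 0.0
```

>>> jog_arm([
  [-1,0.05,0,0,0,0.2],
  [-1,0.05,0,0,0,0.2],
  [-1,0.05,0,0,0,0.2],
  [-1,0.05,0,0,0,0.2],
  [-1,0.05,0,0,0,0.17],
])

```text
t: 10.93
ee_pos: [0.5842, -0.0076, 0.2103]
ee_rot: [0.761, 0.648, 0.0, 0.0]
ft_force: [0.5, -0.3, -0.0]
grip_width: 0.001
gripper_force: 0.0
```

```bash
python3 - <<'E'
from h import *
to([.5,-.19,.2],-.161)
t=viewer.grab_frame('top')[...,::-1];s=viewer.grab_frame('scene')[...,::-1]
cv2.imwrite('pics/t4r.png',t);cv2.imwrite('pics/s4r.png',s)
c=lambda im,x,y:cv2.resize(im[y:y+75,x:x+100],(400,300),interpolation=cv2.INTER_CUBIC)
def g(im,x,y):
  o=c(im,x,y)
  for i in range(0,100,20): cv2.putText(o,str(x+i),(i*4,8),0,.3,(0,255,255))
  for j in range(0,75,15): cv2.putText(o,str(y+j),(0,j*4+4),0,.3,(0,255,255))
  return o
cv2.imwrite('pics/m4.png',np.vstack([np.hstack([g(t,262,165),g(t,125,162)]),np.hstack([g(s,175,140),g(s,268,205)])]))
E
```

```text
t 10.93 tcp [ 0.5842 -0.0076  0.2103] shift [-7.74  -2.163  0.409] turn [0.01  0.001 0.011] F [ 0.5 -0.3 -0. ] w 0.001 gf 0.0 q [-0.21  0.46  1.34 -0.    1.34 -0.05]
```

View pics/m4.png

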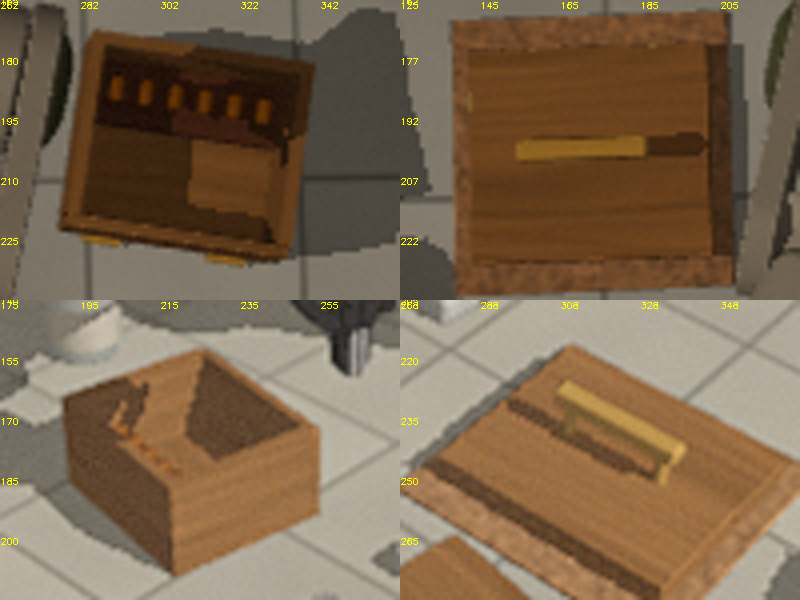

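In the top view the lid sits square on the mat, its panel spanning about (143,174) to (203,227). The open box rim corners are (285.5,172.5), (341,181), (333.5,230) and (277,222). In the scene view the flap's top edge runs from (226,152) to (255,172.5).

```bash
python3 - <<'E'
from h import *
np.set_printoptions(precision=4,suppress=True)
T=P(viewer.camera_info('top'));S=P(viewer.camera_info('scene'))
L=[atz(T,(u,v),.025) for u,v in((143,173.8),(202,172.8),(203,226.5),(143.5,227.5))];print('lid',np.mean(L,0))
B=[atz(T,(u,v),.09) for u,v in((285.5,172.5),(340.8,181),(333.3,230),(277,222))];print('box',np.mean(B,0),B)
print([np.linalg.norm(B[i]-B[i-1]) for i in range(4)])
e=[tri([T,S],[a,b]) for a,b in(((333.3,230),(226,152)),((277,222),(254.8,172.5)))];print('edge',e,np.mean(e,0))
y=-.161;c=np.mean(B,0)
h=c[:2]-.075*np.array([np.cos(y),np.sin(y)]);print('hinge',h)
# corner path: s=.06, half thickness .012
for th in np.radians([0,15,30,45,60,75,90]):
  u=.06*np.sin(th)-.01*np.cos(th);z=.006+.06*np.cos(th)+.01*np.sin(th);print(np.degrees(th).round(),'tcp u',round(u-.013,4),'z',round(z,4))
to(np.r_[h+.035*np.array([np.cos(y),np.sin(y)]),.2],-.161)
E
```

```text
lid [0.5849 0.2218 0.025 ]
box [ 0.5705 -0.1967  0.09  ] [array([ 0.6586, -0.1271,  0.09  ]), array([ 0.631 , -0.2944,  0.09  ]), array([ 0.4833, -0.2667,  0.09  ]), array([ 0.5091, -0.0984,  0.09  ])]
[np.float64(0.15221517296351517), np.float64(0.16959223903126572), np.float64(0.15026531846484056), np.float64(0.17025016496469975)]
edge [array([ 0.484 , -0.2683,  0.0857]), array([ 0.5105, -0.1002,  0.0859])] [ 0.4973 -0.1842  0.0858]
hinge [ 0.4965 -0.1846]
0.0 tcp u -0.023 z 0.066
15.0 tcp u -0.0071 z 0.0665
30.0 tcp u 0.0083 z 0.063
45.0 tcp u 0.0224 z 0.0555
60.0 tcp u 0.034 z 0.0447
75.0 tcp u 0.0424 z 0.0312
90.0 tcp u 0.047 z 0.016
t 11.03 tcp [ 0.5842 -0.0094  0.2102] shift [-7.483 -0.926  0.411] turn [ 0.009  0.007 -0.02 ] F [0.8 0.7 0.2] w 0.002 gf 0.0 q [-0.22  0.46  1.34 -0.    1.34 -0.05]
```

>>> jog_arm([
  [-0.9,-0.12,0,0,0,0],
  [-0.9,-0.12,0,0,0,0],
  [-0.9,-0.12,0,0,0,0],
  [-0.9,-0.12,0,0,0,0],
  [-0.9,-0.12,0,0,0,0],
])

```text
t: 11.45
ee_pos: [0.5515, -0.1153, 0.21]
ee_rot: [0.761, 0.649, 0.0, 0.0]
ft_force: [0.7, -0.2, -0.1]
grip_width: -0.0
gripper_force: 0.0
```

>>> jog_arm([
  [-0.9,-0.12,0,0,0,0],
  [-0.9,-0.12,0.5,0,0,0],
  [-0.7,-0.09,0.8,0,0,0],
  [-0.4,0,0.5,0,0,0],
  [0,0,0,0,0,0],
])

```text
t: 11.87
ee_pos: [0.531, -0.1859, 0.1624]
ee_rot: [0.762, 0.648, -0.001, -0.002]
ft_force: [0.1, 0.7, -0.2]
grip_width: -0.0
gripper_force: 0.0
```

```bash
python3 - <<'E'
from h import *
y=-.161;h=np.array([.4965,-.1846])
to(np.r_[h+.035*np.array([np.cos(y),np.sin(y)]),.066],-.161)
E
```

```text
t 11.87 tcp [ 0.531  -0.1859  0.1624] shift [-0.175  0.042  3.856] turn [-0.036 -0.013  0.005] F [ 0.1  0.7 -0.2] w -0.0 gf 0.0 q [-0.54  0.46  1.48 -0.    1.21 -0.38]
```

Descend inside the box, then look.

>>> jog_arm([
  [-0.17,0.04,0.6,0,0,0],
  [0,0,0.9,0,0,0],
  [0,0,0.9,0,0,0],
  [0,0,0.7,0,0,0],
  [0,0,0.4,0,0,0],
])

```text
t: 12.28
ee_pos: [0.5326, -0.1884, 0.0761]
ee_rot: [0.761, 0.649, -0.0, -0.001]
ft_force: [-0.1, -0.4, -0.3]
grip_width: 0.002
gripper_force: 0.0
```

>>> jog_arm([
  [0,0,0.25,0,0,0],
  [0,0,0,0,0,0],
])

```text
t: 12.45
ee_pos: [0.5327, -0.1891, 0.0705]
ee_rot: [0.761, 0.649, -0.0, -0.0]
ft_force: [0.5, 0.1, 0.0]
grip_width: 0.002
gripper_force: 0.0
```

```bash
python3 - <<'E'
from h import *
y=-.161;h=np.array([.4965,-.1846])
to(np.r_[h+.035*np.array([np.cos(y),np.sin(y)]),.066],-.161)
w=viewer.grab_frame('wrist')[...,::-1];s=viewer.grab_frame('scene')[...,::-1]
c=lambda im,x,y:cv2.resize(im[y:y+75,x:x+100],(400,300),interpolation=cv2.INTER_CUBIC)
cv2.imwrite('pics/m5.png',np.hstack([cv2.resize(w,(400,300)),c(s,185,110)]))
E
```

```text
t 12.45 tcp [ 0.5327 -0.1891  0.0705] shift [-0.054 -0.057  0.18 ] turn [-0.004 -0.003  0.026] F [0.5 0.1 0. ] w 0.002 gf 0.0 q [-0.55  0.57  1.56  0.    1.01 -0.39]
```

View pics/m5.png

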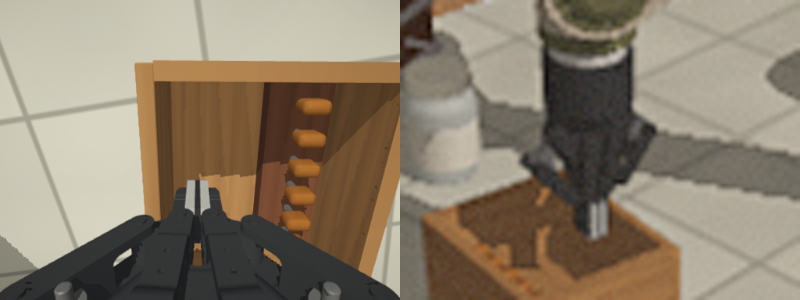

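The closed fingers are inside the box, between the flap (left wall, about column 150) and the button rack (about column 300). I'll start drawing the flap outward along its arc.

>>> jog_arm([
  [0,-0.3,0.1,0,0,0],
  [0,-0.35,0.08,0,0,0],
  [0,-0.32,0,0,0,0],
  [0,-0.32,0,0,0,0],
  [0,0,0,0,0,0],
])

```text
t: 12.97
ee_pos: [0.4998, -0.1845, 0.0668]
ee_rot: [0.761, 0.649, -0.0, 0.0]
ft_force: [-0.6, 0.6, -0.8]
grip_width: 0.003
gripper_force: 0.0
```

>>> jog_arm([
  [0,-0.31,0.07,0,0,0],
  [0,-0.31,0.07,0,0,0],
  [0,0,0,0,0,0],
])

```text
t: 13.22
ee_pos: [0.484, -0.1819, 0.0622]
ee_rot: [0.761, 0.649, -0.0, -0.001]
ft_force: [0.8, 0.0, -0.4]
grip_width: 0.002
gripper_force: 0.0
```

```bash
cat >> h.py <<'E'
def uz():
  s=env.sense();y=-.161;h=np.array([.4965,-.1846]);d=np.array(s['ee_pos'][:2])-h
  print('u',round(-d@[np.cos(y),np.sin(y)],4),'v',round(d@[-np.sin(y),np.cos(y)],4),'z',round(s['ee_pos'][2],4),'F',np.round(s['ft_force'],1),s['t'])
E
python3 -c "
from h import *
uz()"
```

```text
u 0.0128 v 0.0007 z 0.0622 F [ 0.8  0.  -0.4] 13.2167
```

>>> jog_arm([
  [0,-0.28,0.15,0,0,0],
  [0,-0.28,0.15,0,0,0],
])

```text
t: 13.38
ee_pos: [0.4713, -0.18, 0.055]
ee_rot: [0.761, 0.649, 0.0, 0.001]
ft_force: [2.7, -0.7, 0.0]
grip_width: -0.0
gripper_force: 1.1
```

>>> jog_arm([
  [0,-0.23,0.21,0,0,0],
  [0,-0.23,0.22,0,0,0],
])

```text
t: 13.55
ee_pos: [0.4595, -0.178, 0.0438]
ee_rot: [0.761, 0.649, -0.0, 0.0]
ft_force: [2.7, -0.0, 0.8]
grip_width: -0.003
gripper_force: 1.0
```

>>> jog_arm([
  [0,-0.17,0.27,0,0,0],
  [0,-0.17,0.27,0,0,0],
  [0,0,0,0,0,0],
])

```text
t: 13.8
ee_pos: [0.4503, -0.1761, 0.0292]
ee_rot: [0.761, 0.649, -0.0, -0.002]
ft_force: [0.6, -0.4, 0.1]
grip_width: 0.002
gripper_force: 0.0
```

```bash
python3 - <<'E'
from h import *
uz()
w=viewer.grab_frame('wrist')[...,::-1];s=viewer.grab_frame('scene')[...,::-1]
c=lambda im,x,y:cv2.resize(im[y:y+75,x:x+100],(400,300),interpolation=cv2.INTER_CUBIC)
cv2.imwrite('pics/m6.png',np.hstack([cv2.resize(w,(400,300)),c(s,200,115)]))
E
```

```text
u 0.047 v 0.0009 z 0.0292 F [ 0.6 -0.4  0.1] 13.8
```

View pics/m6.png

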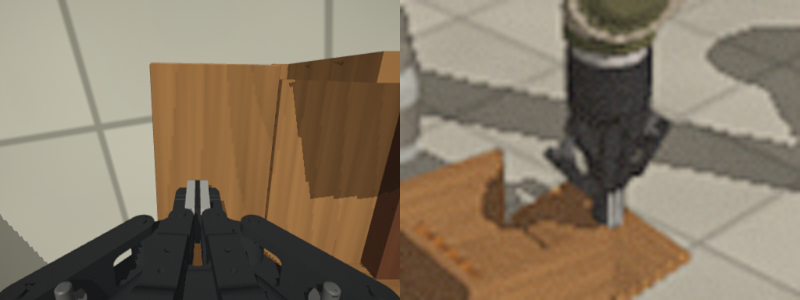

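The flap (columns 150–280 in the wrist view) is folded about 75° out, with the fingertips on it. I'll press it down the rest of the way gently.

>>> jog_arm([
  [0,-0.12,0.25,0,0,0],
  [0,-0.08,0.2,0,0,0],
  [0,0,0,0,0,0],
])

```text
t: 14.15
ee_pos: [0.4461, -0.1756, 0.0186]
ee_rot: [0.761, 0.649, -0.0, -0.001]
ft_force: [-0.2, 0.3, 0.7]
grip_width: -0.001
gripper_force: 0.0
```

>>> jog_arm([
  [0,0,0.08,0,0,0],
  [0,0,0,0,0,0],
  [0,0,0,0,0,0],
])

```text
t: 14.4
ee_pos: [0.4467, -0.1759, 0.0174]
ee_rot: [0.761, 0.649, -0.0, -0.0]
ft_force: [0.2, -0.2, -0.0]
grip_width: 0.0
gripper_force: 0.0
```

>>> jog_arm([
  [0,0,0.03,0,0,0],
  [0,0,0,0,0,0],
  [0,0,0,0,0,0],
])

```text
t: 14.65
ee_pos: [0.4468, -0.176, 0.0168]
ee_rot: [0.761, 0.649, 0.0, 0.0]
ft_force: [0.1, 0.4, -0.0]
grip_width: 0.002
gripper_force: 0.0
```

>>> jog_arm([
  [0,0,0.03,0,0,0],
  [0,0,0,0,0,0],
  [0,0,0,0,0,0],
])

```text
t: 14.9
ee_pos: [0.4467, -0.176, 0.0161]
ee_rot: [0.761, 0.649, -0.0, -0.0]
ft_force: [-0.4, -0.5, 1.5]
grip_width: 0.003
gripper_force: 0.6
```

>>> jog_arm([
  [0,0,0.03,0,0,0],
  [0,0,0,0,0,0],
  [0,0,0,0,0,0],
])

```text
t: 15.15
ee_pos: [0.4468, -0.176, 0.0159]
ee_rot: [0.761, 0.649, -0.0, 0.0]
ft_force: [-3.7, 1.2, 10.0]
grip_width: -0.0
gripper_force: 5.3
```

>>> jog_arm([
  [0,0,0.03,0,0,0],
  [0,0,0,0,0,0],
  [0,0,0,0,0,0],
])

```text
t: 15.4
ee_pos: [0.4468, -0.176, 0.0158]
ee_rot: [0.761, 0.649, -0.0, 0.0]
ft_force: [-7.7, 3.6, 19.1]
grip_width: -0.001
gripper_force: 9.8
```

It reached a hard stop at z = 16 mm, which is the flat position, with 19 N. I'll lift straight off and verify.

>>> jog_arm([
  [0,0,-0.1,0,0,0],
  [0,0,-0.4,0,0,0],
  [0,0,-0.8,0,0,0],
  [0,0,-1,0,0,0],
  [0,0,-1,0,0,0],
])

```text
t: 15.82
ee_pos: [0.4466, -0.1758, 0.0983]
ee_rot: [0.761, 0.649, -0.0, -0.0]
ft_force: [0.1, -1.4, 0.8]
grip_width: -0.002
gripper_force: 0.0
```

>>> jog_arm([
  [0,0,-1,0,0,0],
  [0.4,0,-1,0,0,0],
  [0.8,0,-1,0,0,0],
  [1,0,-0.5,0,0,0],
  [1,0,0,0,0,0],
])

```text
t: 16.23
ee_pos: [0.4605, -0.0967, 0.1879]
ee_rot: [0.761, 0.648, 0.001, 0.003]
ft_force: [1.7, -1.2, 0.5]
grip_width: -0.001
gripper_force: 0.0
```

>>> jog_arm([
  [1,0,0,0,0,0],
  [1,0,0,0,0,0],
  [0.5,0,0,0,0,0],
  [0,0,0,0,0,0],
  [0,0,0,0,0,0],
])

```text
t: 16.65
ee_pos: [0.4693, -0.0351, 0.1849]
ee_rot: [0.761, 0.649, 0.0, 0.0]
ft_force: [-0.0, 0.3, 0.6]
grip_width: 0.003
gripper_force: 0.0
```

```bash
python3 - <<'E'
from h import *
uz()
t=viewer.grab_frame('top')[...,::-1];s=viewer.grab_frame('scene')[...,::-1]
cv2.imwrite('pics/m7.png',np.hstack([cv2.resize(t[80:260,60:300+60],(400,240)),cv2.resize(s[100:370,60:420],(400,300))[:240]]) if 0 else np.vstack([cv2.resize(t[80:260,60:420],(600,300)),cv2.resize(s[100:280,100:460],(600,300))]))
E
```

```text
u 0.0508 v 0.1432 z 0.1849 F [-0.   0.3  0.6] 16.65
```

View pics/m7.png

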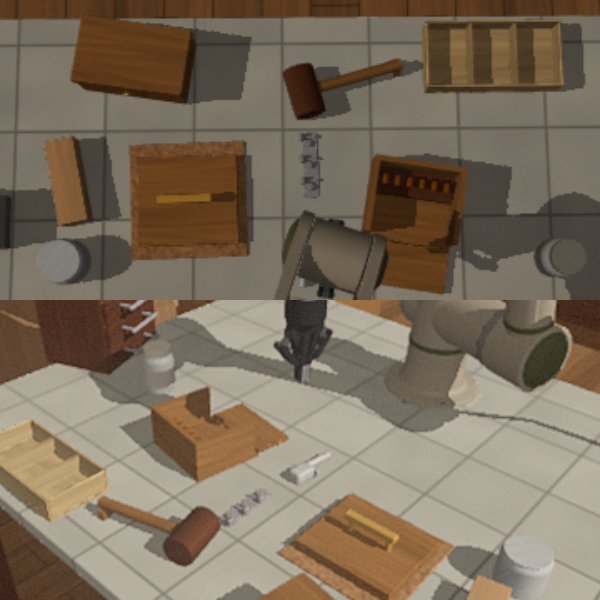

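The flap lies flat at (410,270) in the upper picture. The lid is centred on the mat at (188,198), bar up. The bystanders have not moved and the arm is clear of everything, so I'm handing in.

```bash
python3 -c "
from station import env
print(env.finish_job())"
```

```text
the job is handed in; nothing more can be done
None
```

The job is handed in: the lid sits bar-up within about 2 mm of the middle of the cork mat, the flap is folded down flat against its stop, nothing else on the shelf looks disturbed, and it took about 17 s.

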